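# Switch on the big backup battery pack in the pantry

### The job

Switch on the larger of the two battery packs on the pantry counter, the one with the carrying handle. Its toggle bat is locked: first pull the bat straight out of its lock, then flip it over to the other side (away from the pack's front sockets) and let it drop fully back into its lock there. Leave the smaller pack's switch as it is.

Things in the scene. Friction and masses are not known exactly. Their poses are not given: they have to be found in the camera images.
- big_cap (a point): Centre of the black 16 x 16 x 24 mm cap on the large pack's toggle bat (9 mm steel stem), mid-top. Axes move with the bat: z along it, outward = pull; y = hinge axis, level; x = way the cap flips, to the rear. Hinge lies 60 mm along -z when seated, 10 mm under the top face. Cap starts 45 mm above that face. Lock ribs at the foot: 18 mm high, up to 13 mm to each side along y
- big_bat (a joint): Flip angle of the large pack's bat, rad: 0 = off (start), leaning 0.4 from vertical to the pack's front; 0.8 = on, leaning 0.4 to the rear. Ribs bar it unless pulled out 11 mm or more; then it turns easily (under 2 N). Pack: fixed, grey with white top, 200 x 200 x 150 mm high; carrying handle on top, 82 mm behind the centre, 32 mm high; round sockets on the front
- big_pull (a joint): How far the large pack's bat is pulled out along its own axis, m: 0 = seated in its lock, 0.016 = the stop. A spring draws it in with about 4 N at 0, rising to 8 N at the stop. When let go it slides off the ribs to the nearer end of the flip and springs back to 0 there.
- small_bat (a joint): Flip angle of the same toggle on the small pack (grey with white top, 130 x 120 x 110 mm high, no handle), which stands to the left or right of the large one. Starts at 0 and must stay there.
Mind the look-alikes: they are no part of the job. Leave any yellow look-alike of the part that bears small_bat alone.

How it is judged:
On the way:
1. the large pack's bat is pulled out of its lock (more than 6 mm) while still on its starting side (value of joint big_pull above 0.006 m and value of joint big_bat below 0.25 rad), for 0.05 s.
At the end, for the whole second after the job is handed in: The large pack's bat is flipped to the rear side (big_bat above 0.7 rad) and seated in its lock there (big_pull below 3 mm), and the small pack's bat is still at its start (below 0.1 rad) (value of joint big_bat above 0.7 rad and value of joint big_pull below 0.003 m and value of joint small_bat below 0.1 rad); the robot touches nothing.
It fails at once if the small pack's bat is flipped (value of joint small_bat above 0.15 rad).
It also fails if it takes over 32 s, if anything falls off the work surface, if the arm or the gripper's body presses on something with over 40 N, if the wrist force passes 120 N, or if a joint passes its speed limit or range.

### The arm

A 6-joint arm with a two-finger parallel gripper is mounted at the origin on the work surface. World frame = base frame: x ahead of the robot, y to its left, z up, the work surface at z = 0. Lengths are in m, angles in rad, forces in N, time in s.
With the tool pointing down it reaches from about 0.275 to 0.725 m from the base axis. Payload 5.6 kg.
Tool frame: the origin (TCP) lies at the centre of the arm's flange, where the gripper is bolted on; the fingertips stand 173 mm ahead of it and the grasp point (between the pads) lies 155 mm ahead of it; z points along the fingers, y is the line along which they close (so a half turn about z gives the same grasp; the last joint's range is limited). The gripper opens to 85 mm and grips with 20 to 120 N. Pads are 22 mm wide; open, the fingers measure 114 mm over their backs; the gripper's body (76 mm by 85 mm) begins 54 mm behind the grasp point. The pads swing forward as they close: fully open they stand 13 mm farther back than shut.
Start: joints at [1.401, 0.255, 0.108, 0, -1.424, -0.285], TCP at [0.242, 0.494, 0.405] pointing down, gripper open.
Joint ranges: [-2.95, 2.95], [-1.21, 1.97], [-1.09, 1.5], [-2.87, 1.71], [-2.94, -0.07], [-3.05, 3.05]. Speed limits (rad/s): [2.57, 2.57, 3.14, 3.14, 3.14, 3.14].

### API

Orientations are given as a 3x3 rotation matrix whose columns are the frame's x, y, z axes.
In Python, from rig import manip gives the robot as it stands.
- The arm moves only by the shell command python3 -m handwheel 'ROWS' [FORCE]. ROWS is JSON, a list of rows, each an object with "travel": the shift along the world's x, y, z in m, a list of three; "rotation": the turn, a rotation vector about the world's x, y, z in units of 6 degrees (1.0 is 6 degrees), a list of three; "gripper": the opening, from 0 (shut) to 1 (fully open). A call has 1 to 20 rows; each row shifts and turns the commanded pose from where the row before left it; what a row does not reach is not made up. A row lasts 1/12 s, in which the tool goes at most 41.7 mm and 7.16 degrees, less where a joint would pass 70% of its speed; a pose out of reach is approached as far as the arm can. A call with a gripper value outside its range is refused whole. The fingers move at their own pace and stop on an object; FORCE is the grip in N (left out, the last holds). Time passes only in rows, so rows that do not move let the fingers close. It gives the time, the measured TCP pose, the force, the opening and the grip force at its end, in the units of the state.
- manip.state(): the state, without advancing time (a new reading comes with each control period).
- manip.get_image(name): name is "scene" or "top"; returns (picture, depth): 420x560x3 uint8, red, green, blue; 420x560 float32, m along the optical axis (not along the pixel's ray), 0 where there is no reading.
- manip.camera_model(name): a dict with "fx", "fy", "cx", "cy" (pixels), "D" ([k1, k2, p1, p2, k3] as OpenCV has them; the pictures are not rectified), "rvec" (rotation vector, rad) and "tvec" (3), from world to camera coordinates, as OpenCV has them. Camera axes: x right, y down, z forward; pixel columns grow to the right and rows downward; lengths in m; the calibration is good to about 2 mm. A picture is of the moment at which its call begins. camera_model takes no time and is no camera call.
- manip.finish_job(): hands the job in; it is judged then, once.
Trained networks look in the newest picture that a camera, given by its name, has taken for a name from the list of things; names that differ only in an ending like _2 or _b are one class to them, and where a whole thing is asked for, a point or a joint stands for the part that bears it (a point fixed in the world has none). Each returns a list of dicts, best first, with "score" (0 to 1); they miss things now and then, are a little off and sometimes report something else, mostly with a low value. They report only what shows in the picture. A call takes as long as a camera call. They do not tell look-alikes from the thing itself.
- manip.find_in(target, camera): "bbox" ([left, top, right, bottom] in pixels, round what is visible of it).
- manip.trace(target, camera): "mask" (420x560 bool, what is visible of it) and "bbox" ([left, top, right, bottom] in pixels, round what is visible of it).
- manip.place_of(target, camera): "location" ([column, row] in pixels: a listed point, or the origin of a listed thing).
The state is a dict: "clock": time; "joint_positions": joint angles; "dq": joint speeds; "effort": joint torques, N m; "tool_pos": TCP position; "tool_rot": TCP orientation; "wrist_force": force on the tool from outside, world axes, zero at the start; "torque": the same for the moment, N m; "gripper_width": finger opening in m; "gripper_force": force on a finger pad.
Only numpy, scipy, OpenCV 4.12 (cv2) and the standard library are available. Lean on these libraries where they do the work, as an engineer would, in place of code of your own. Each camera call takes 0.05 s, during which the arm holds its last target. There are 200 camera calls.

## Working session

There is one attempt and no reset: what is moved stays moved. The work goes in short steps, Python scripts to look and compute and a shell command to move; the robot and the scene stay as the last step left them, time stands still between calls to the robot, and variables do not carry over. Pictures are saved under pics/ and viewed, at most 10 in all, crops included, and the job is handed in when it is done.

```bash
mkdir -p pics
cat > h.py <<'E'
import numpy as np,cv2
from rig import manip
def cam(n):
    m=manip.camera_model(n);K=np.array([[m['fx'],0,m['cx']],[0,m['fy'],m['cy']],[0,0,1.]])
    return K,np.array(m['D'],float),np.array(m['rvec'],float),np.array(m['tvec'],float)
def w(n,px,d):
    K,D,r,t=cam(n);px=np.array(px,float).reshape(-1,1,2)
    u=cv2.undistortPoints(px,K,D).reshape(-1,2);d=np.array(d).reshape(-1,1)
    p=np.hstack([u*d,d]);return (p-t.ravel())@cv2.Rodrigues(r)[0]
def proj(n,P):
    K,D,r,t=cam(n);return cv2.projectPoints(np.array(P,float).reshape(-1,1,3),r,t,K,D)[0].reshape(-1,2)
def cloud(n,dep):
    v,u=np.mgrid[:420,:560];return w(n,np.stack([u,v],-1).reshape(-1,2),dep.reshape(-1)).reshape(420,560,3)
E
python3 - <<'E'
from h import *
ims=[]
for n in('scene','top'):
    im,d=manip.get_image(n);cv2.imwrite(f'pics/{n}0.png',im[...,::-1]);np.save(n+'0.npy',d)
    C=cloud(n,d)
    K,D,r,t=cam(n);print(n,'campos',-cv2.Rodrigues(r)[0].T@t.ravel())
    for tg in('big_cap','small_bat','big_bat'):
        for o in manip.place_of(tg,n) if tg=='big_cap' else []:
            c,rw=map(int,o['location']);print(tg,o,C[rw,c])
        for o in manip.find_in(tg,n):print(tg,o)
E
```

```text
scene campos [1.04204423 0.8957115  1.01232286]
big_cap {'location': [228.0, 131.6], 'score': 0.68} [ 0.53191682 -0.22160251  0.1970632 ]
big_cap {'bbox': [226.3, 127.2, 237.8, 146.9], 'score': 0.4}
small_bat {'bbox': [358.0, 185.4, 377.4, 201.5], 'score': 0.59}
small_bat {'bbox': [204.2, 247.6, 217.7, 270.8], 'score': 0.57}
small_bat {'bbox': [393.7, 264.8, 413.9, 285.4], 'score': 0.47}
big_bat {'bbox': [226.9, 126.4, 234.2, 143.5], 'score': 0.63}
top campos [0.4157319  0.04973347 1.16913293]
big_cap {'location': [418.8, 206.3], 'score': 0.6} [ 0.51912101 -0.21338366  0.20796917]
small_bat {'bbox': [122.4, 255.0, 142.2, 271.4], 'score': 0.73}
small_bat {'bbox': [228.6, 201.9, 244.3, 217.6], 'score': 0.64}
small_bat {'bbox': [243.9, 102.5, 256.6, 109.9], 'score': 0.52}
small_bat {'bbox': [410.9, 196.8, 422.7, 212.1], 'score': 0.24}
```

View pics/scene0.png

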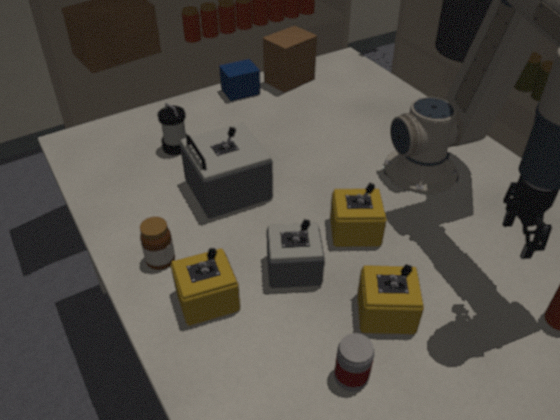

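View pics/top0.png

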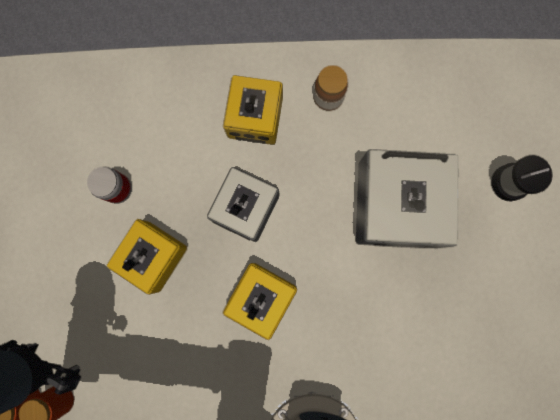

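The pictures show the following candidates:
- The grey pack with a handle is at scene (228,165) / top (408,198), with its cap at scene (231,132) / top (418,204). The handle is on the far (+x) side.
- The small grey pack is at scene (295,250) / top (243,203).
- The yellow look-alikes are at scene (358,215), (205,285) and (390,295).

I choose the handled grey pack.

Run:
```python
from h import *
d=np.load('top0.npy');C=cloud('top',d)
im=cv2.imread('pics/top0.png')
m=(abs(C[...,2]-.15)<.008)&(C[...,1]<-.05)&(C[...,1]>-.36)&(C[...,0]>.3)&(C[...,0]<.8)
P=C[m];print(len(P),'top z',np.median(P[:,2]))
r=cv2.minAreaRect(P[:,:2].astype(np.float32)*1000);print(r)
for n in('top','scene'):
    D=cloud(n,np.load(n+'0.npy'))
    c=np.array(r[0])/1000
    q=(np.linalg.norm(D[...,:2]-c,axis=-1)<.06)&(D[...,2]>.165)&(D[...,2]<.24)
    Q=D[q];print(n,len(Q),Q.min(0),Q.max(0),Q.mean(0))
    q2=q&(D[...,2]>.18);print(len(D[q2]),D[q2].mean(0))
    h=(np.linalg.norm(D[...,:2]-c,axis=-1)<.15)&(abs(D[...,0]-c[0]-.082)<.03)&(D[...,2]>.165)&(D[...,2]<.24)
    print('handle',len(D[h]),D[h].mean(0),D[h].min(0),D[h].max(0))
a=im[135:260,345:470];b=cv2.imread('pics/scene0.png')[100:225,165:290]
cv2.imwrite('pics/c1.png',cv2.resize(np.hstack([a,b]),(800,400),interpolation=cv2.INTER_CUBIC))
```

```text
7627 top z 0.15146712462080678
((545.8707275390625, -218.70242309570312), (192.7510223388672, 197.93418884277344), 85.79443359375)
top 145 [ 0.51127362 -0.2326915   0.16508067] [ 0.55325691 -0.20498517  0.21376222] [ 0.5279754  -0.21747983  0.19396183]
104 [ 0.52180391 -0.21695513  0.20411057]
handle 368 [ 0.62747109 -0.22303892  0.18149097] [ 0.61569874 -0.29091119  0.16515369] [ 0.63734144 -0.15933981  0.18776029]
scene 102 [ 0.51499458 -0.23046535  0.16514874] [ 0.55381589 -0.20440514  0.20866853] [ 0.5310405  -0.21408425  0.18838752]
69 [ 0.52608907 -0.21309537  0.19692103]
handle 159 [ 0.63182528 -0.21308703  0.17836451] [ 0.62078557 -0.28823708  0.16514092] [ 0.64067695 -0.15510473  0.18672063]
```

View pics/c1.png

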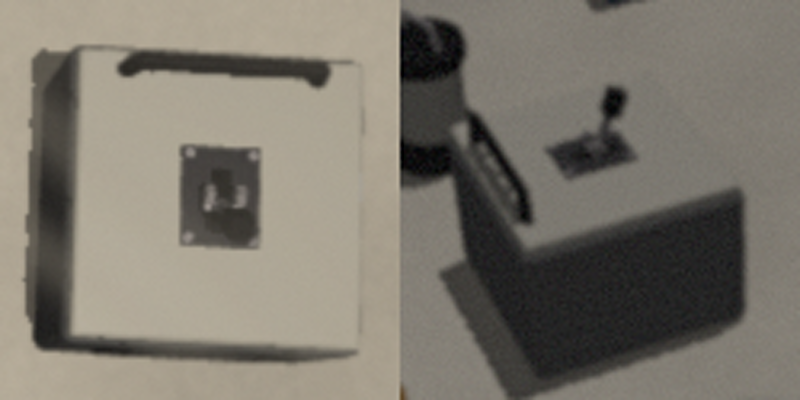

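The crop confirms the choice: handle at the rear (+x), pack yawed about -4°, and the bat leaning to the front toward the robot. Next I work out the approach pose.

```bash
cat > plan.py <<'E'
from h import *
from scipy.spatial.transform import Rotation as R
yaw=np.deg2rad(-4.2);u=np.array([np.cos(yaw),np.sin(yaw),0]);v=np.array([-u[1],u[0],0]);Z=np.array([0,0,1.])
def ax(a):return np.sin(a)*u+np.cos(a)*Z   # lean to rear
def rot(a,s):                               # tool rot for lean a
    z=-ax(a);y=s*v;return np.stack([np.cross(y,z),y,z],1)
E
python3 - <<'E'
from plan import *
s=manip.state();print({k:np.round(x,3).tolist() for k,x in s.items()})
# triangulate
A=[];L={'scene':(228,131.6),'top':(418.8,206.3)}
o=[];dd=[]
for n,p in L.items():
    a=w(n,[p],[0.0])[0];b=w(n,[p],[1.0])[0];o.append(a);dd.append((b-a)/np.linalg.norm(b-a))
M=sum(np.eye(3)-np.outer(d,d) for d in dd);q=sum((np.eye(3)-np.outer(d,d))@a for a,d in zip(o,dd))
print('tri',np.linalg.solve(M,q))
d=np.load('top0.npy');print('plate',w('top',[(413.8,196.5)],[1.169-.152]))
for c in([.524,-.217,.195],):
    H=np.array(c)-.06*ax(-.4);print('hinge',H,'caps proj',proj('top',c),proj('scene',c))
for sg in(1,-1):
    rv=R.from_matrix(rot(-.4,sg)@s['tool_rot'].T).as_rotvec();print(sg,np.rad2deg(rv)/6)
print('tcp pre',H+(.06+.155+.06)*ax(-.4))
E
```

```text
{'clock': 0.5, 'joint_positions': [1.401, 0.255, 0.108, -0.0, -1.424, -0.285], 'dq': [-0.001, 0.001, 0.001, -0.0, -0.002, -0.001], 'effort': [0.001, -38.605, 23.789, 5.364, -0.001, 0.0], 'tool_pos': [0.242, 0.494, 0.405], 'tool_rot': [[0.898, -0.439, -0.0], [-0.439, -0.898, -0.0], [-0.0, 0.0, -1.0]], 'wrist_force': [-0.703, -0.086, 0.312], 'torque': [-0.028, -0.011, -0.004], 'gripper_force': 0.0, 'gripper_width': 0.086}
tri [ 0.52517993 -0.22330922  0.19029557]
plate [[ 0.54488563 -0.22000004  0.15577449]]
hinge [ 0.54730235 -0.21871122  0.13973634] caps proj [[417.93095384 204.26969084]] [[231.45958051 131.60830564]]
1 [  5.15835271  -1.39565482 -25.8850589 ]
-1 [-1.00217521 -3.70991806  3.59393588]
tcp pre [ 0.4404999  -0.21086814  0.39302811]
```

```bash
python3 -m handwheel '[{"travel":[0.01,-0.035,0.002],"rotation":[0,0,-1.15],"gripper":0.7},{"travel":[0.01,-0.035,0.002],"rotation":[0,0,-1.15],"gripper":0.7},{"travel":[0.01,-0.035,0.002],"rotation":[0,0,-1.15],"gripper":0.7},{"travel":[0.01,-0.035,0.002],"rotation":[0,0,-1.15],"gripper":0.7},{"travel":[0.01,-0.035,0.002],"rotation":[0,0,-1.15],"gripper":0.7},{"travel":[0.01,-0.035,0.002],"rotation":[0,0,-1.15],"gripper":0.7},{"travel":[0.01,-0.035,0.002],"rotation":[0,0,-1.15],"gripper":0.7},{"travel":[0.01,-0.035,0.002],"rotation":[0,0,-1.15],"gripper":0.7},{"travel":[0.01,-0.035,0.002],"rotation":[0,0,-1.15],"gripper":0.7},{"travel":[0.01,-0.035,0.002],"rotation":[0,0,-1.15],"gripper":0.7},{"travel":[0.01,-0.035,0.002],"rotation":[0,0,-1.15],"gripper":0.7},{"travel":[0.01,-0.035,0.002],"rotation":[0,0,-1.15],"gripper":0.7},{"travel":[0.01,-0.035,0.002],"rotation":[0,0,-1.15],"gripper":0.7},{"travel":[0.01,-0.035,0.002],"rotation":[0,0,-1.15],"gripper":0.7},{"travel":[0.01,-0.035,0.002],"rotation":[0,0,-1.15],"gripper":0.7},{"travel":[0.01,-0.035,0.002],"rotation":[0,0,-1.15],"gripper":0.7},{"travel":[0.01,-0.035,0.002],"rotation":[0,0,-1.15],"gripper":0.7},{"travel":[0.01,-0.035,0.002],"rotation":[0,0,-1.15],"gripper":0.7},{"travel":[0.01,-0.035,0.002],"rotation":[0,0,-1.15],"gripper":0.7},{"travel":[0.01,-0.035,0.002],"rotation":[0,0,-1.15],"gripper":0.7}]' 40
cat > rel.py <<'E'
import sys
from plan import *
H=np.array([.5473,-.2187,.1397])
def rel(r,a,H=H):   # to grasp-point radius r, lean a
    s=manip.state();dp=H+(r+.155)*ax(a)-s['tool_pos']
    rv=R.from_matrix(rot(a,1)@np.array(s['tool_rot']).T).as_rotvec()
    print('travel',np.round(dp,4),'rot',np.round(np.rad2deg(rv)/6,2),'q',np.round(s['joint_positions'],2),'t',s['clock'])
if __name__=='__main__':rel(float(sys.argv[1]),float(sys.argv[2]))
E
python3 rel.py .13 -.4
```

```text
clock: 2.17
tool_pos: [0.4415, -0.2079, 0.4449]
tool_rot: [[-0.963, -0.269, 0.0], [-0.269, 0.963, 0.0], [-0.0, -0.0, -1.0]]
wrist_force: [1.8, -0.2, 0.5]
gripper_width: 0.0598
gripper_force: 0.0
travel [-0.0049 -0.0027 -0.0427] rot [ 0.38 -3.81 -3.25] q [-0.12  0.12  0.04 -0.   -1.49 -1.18] t 2.1667
```

```bash
python3 -m handwheel '[{"travel":[-0.001,-0.0005,-0.0085],"rotation":[0.08,-0.76,-0.65],"gripper":0.7},{"travel":[-0.001,-0.0005,-0.0085],"rotation":[0.08,-0.76,-0.65],"gripper":0.7},{"travel":[-0.001,-0.0005,-0.0085],"rotation":[0.08,-0.76,-0.65],"gripper":0.7},{"travel":[-0.001,-0.0005,-0.0085],"rotation":[0.08,-0.76,-0.65],"gripper":0.7},{"travel":[-0.001,-0.0005,-0.0085],"rotation":[0.08,-0.76,-0.65],"gripper":0.7},{"travel":[0,0,0],"rotation":[0,0,0],"gripper":0.7},{"travel":[0,0,0],"rotation":[0,0,0],"gripper":0.7}]'
python3 rel.py .06 -.4
python3 - <<'E'
from plan import *
s=manip.state()
out=[]
for n in('scene','top'):
    im,d=manip.get_image(n);im=im[...,::-1].copy();np.save(n+'1.npy',d)
    H=np.array([.5473,-.2187,.1397]);g=np.array(s['tool_pos'])+np.array(s['tool_rot'])[:,2]*.155
    p=proj(n,[H+.06*ax(-.4),g,H+.11*ax(-.4),H]);print(n,p.round(1).tolist())
    c=p[0].astype(int);x0,y0=c[0]-50,max(c[1]-60,0)
    a=cv2.resize(im[y0:y0+100,x0:x0+100],(400,400),interpolation=cv2.INTER_CUBIC)
    for k,col in((0,(0,0,255)),(1,(0,255,0))):
        cv2.circle(a,tuple(((p[k]-[x0,y0])*4).astype(int).tolist()),4,col,1)
    out.append(a)
    print(manip.place_of('big_cap',n))
cv2.imwrite('pics/c2.png',np.hstack(out))
E
```

```text
clock: 2.75
tool_pos: [0.4359, -0.2084, 0.4023]
tool_rot: [[-0.921, 0.065, 0.384], [0.059, 0.998, -0.026], [-0.385, -0.001, -0.923]]
wrist_force: [-0.1, 1.0, 0.6]
gripper_width: 0.0602
gripper_force: 0.0
travel [ 0.0279 -0.0042 -0.0645] rot [ 0.01 -0.04 -0.08] q [-0.13 -0.01 -0.23 -0.03 -0.95 -1.49] t 2.75
scene [[231.5, 131.6], [240.6, 108.8], [237.3, 115.2], [224.8, 150.7]]
[{'location': [234.4, 131.7], 'score': 0.66}]
top [[417.9, 204.3], [425.4, 215.5], [424.1, 211.6], [411.2, 196.4]]
[{'location': [421.6, 207.8], 'score': 0.56}]
```

View pics/c2.png

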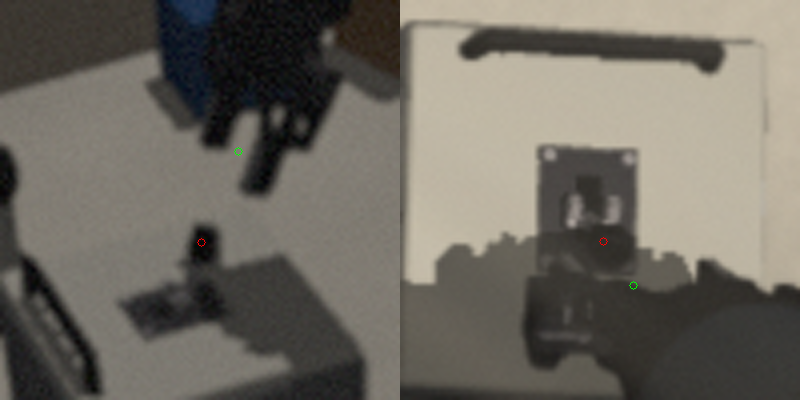

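The gripper (fingers at scene crop (215,145)/(257,190)) lines up with the cap (scene crop (204,243), top crop (605,248)). It is in line along the bat axis and within 2–3 mm, so I descend and close.

```bash
python3 -m handwheel '[{"travel":[0.0065,-0.001,-0.016],"rotation":[0,0,-0.08],"gripper":0.7},{"travel":[0.0065,-0.001,-0.016],"rotation":[0,0,0],"gripper":0.7},{"travel":[0.0065,-0.001,-0.016],"rotation":[0,0,0],"gripper":0.7},{"travel":[0.0065,-0.001,-0.016],"rotation":[0,0,0],"gripper":0.7},{"travel":[0,0,0],"rotation":[0,0,0],"gripper":0.7},{"travel":[0,0,0],"rotation":[0,0,0],"gripper":0.1},{"travel":[0,0,0],"rotation":[0,0,0],"gripper":0.0},{"travel":[0,0,0],"rotation":[0,0,0],"gripper":0.0},{"travel":[0,0,0],"rotation":[0,0,0],"gripper":0.0},{"travel":[0,0,0],"rotation":[0,0,0],"gripper":0.0},{"travel":[0,0,0],"rotation":[0,0,0],"gripper":0.0},{"travel":[0,0,0],"rotation":[0,0,0],"gripper":0.0}]' 50
python3 rel.py .06 -.4; python3 rel.py .074 -.4
```

```text
clock: 3.95
tool_pos: [0.4627, -0.2124, 0.3397]
tool_rot: [[-0.918, 0.075, 0.389], [0.069, 0.997, -0.03], [-0.39, -0.001, -0.921]]
wrist_force: [-3.4, 2.1, 6.3]
gripper_width: 0.015
gripper_force: 51.8
travel [ 0.0011 -0.0002 -0.0019] rot [0.01 0.01 0.02] q [-0.13  0.08 -0.3  -0.03 -0.79 -1.5 ] t 3.95
travel [-0.0043  0.0002  0.011 ] rot [0.01 0.01 0.02] q [-0.13  0.08 -0.3  -0.03 -0.79 -1.5 ] t 3.95
```

```bash
python3 -m handwheel '[{"travel":[-0.0018,0.0001,0.0043],"rotation":[0,0,0],"gripper":0},{"travel":[-0.0018,0.0001,0.0043],"rotation":[0,0,0],"gripper":0},{"travel":[-0.0018,0.0001,0.0043],"rotation":[0,0,0],"gripper":0},{"travel":[0,0,0],"rotation":[0,0,0],"gripper":0},{"travel":[0,0,0],"rotation":[0,0,0],"gripper":0}]'
python3 - <<'E'
from plan import *
s=manip.state();P=np.array(s['tool_pos']);a0=-.4
print('along axis force',np.dot(s['wrist_force'],ax(-.4)))
H=P-(.074+.155)*ax(-.4);print(H)
prev=P
for a in np.linspace(-.4,.4,9)[1:]:
    q=H+.229*ax(a);print(np.round(a,2),np.round(q-prev,4));prev=q
print('rot',np.round(v*np.rad2deg(.1)/6,3))
E
```

```text
clock: 4.37
tool_pos: [0.4577, -0.212, 0.3512]
tool_rot: [[-0.918, 0.075, 0.388], [0.069, 0.997, -0.029], [-0.389, -0.0, -0.921]]
wrist_force: [6.4, -0.9, -5.1]
gripper_width: 0.0153
gripper_force: 49.9
along axis force -7.148223881538154
[ 0.54661268 -0.21855534  0.14029915]
-0.3 [ 0.0214 -0.0016  0.0078]
-0.2 [ 0.0221 -0.0016  0.0057]
-0.1 [ 0.0226 -0.0017  0.0034]
0.0 [ 0.0228 -0.0017  0.0011]
0.1 [ 0.0228 -0.0017 -0.0011]
0.2 [ 0.0226 -0.0017 -0.0034]
0.3 [ 0.0221 -0.0016 -0.0057]
0.4 [ 0.0214 -0.0016 -0.0078]
rot [0.07  0.952 0.   ]
```

```bash
python3 -m handwheel '[{"travel":[0.0214,-0.0016,0.0078],"rotation":[0.07,0.95,0],"gripper":0},{"travel":[0.0221,-0.0016,0.0057],"rotation":[0.07,0.95,0],"gripper":0},{"travel":[0.0226,-0.0017,0.0034],"rotation":[0.07,0.95,0],"gripper":0},{"travel":[0.0228,-0.0017,0.0011],"rotation":[0.07,0.95,0],"gripper":0},{"travel":[0,0,0],"rotation":[0,0,0],"gripper":0}]'
python3 rel.py .074 0
```

```text
clock: 4.78
tool_pos: [0.5493, -0.2188, 0.3663]
tool_rot: [[-0.997, 0.074, -0.014], [0.074, 0.997, -0.001], [0.014, -0.002, -1.0]]
wrist_force: [-5.9, 1.1, 2.5]
gripper_width: 0.0149
gripper_force: 51.3
travel [-0.002   0.0001  0.0024] rot [ 0.01 -0.13  0.01] q [-0.11  0.35  0.15  0.   -1.38 -1.53] t 4.7833
```

```bash
python3 -m handwheel '[{"travel":[0,0,0],"rotation":[0,0,0],"gripper":0},{"travel":[0,0,0],"rotation":[0,0,0],"gripper":0}]'
python3 rel.py .074 0
```

```text
clock: 4.95
tool_pos: [0.5459, -0.2188, 0.3673]
tool_rot: [[-0.997, 0.075, -0.004], [0.075, 0.997, -0.0], [0.004, -0.0, -1.0]]
wrist_force: [0.6, -2.0, -7.0]
gripper_width: 0.0149
gripper_force: 49.9
travel [0.0014 0.0001 0.0014] rot [ 0.   -0.03  0.02] q [-0.12  0.34  0.14  0.   -1.37 -1.53] t 4.95
```

Fine: the spring load of 7 N is there and there is little side load. Second half of the flip.

```bash
python3 -m handwheel '[{"travel":[0.0228,-0.0017,-0.0005],"rotation":[0.07,0.95,0],"gripper":0},{"travel":[0.0226,-0.0017,-0.003],"rotation":[0.07,0.95,0],"gripper":0},{"travel":[0.0221,-0.0016,-0.0053],"rotation":[0.07,0.95,0],"gripper":0},{"travel":[0.0214,-0.0016,-0.0075],"rotation":[0.07,0.95,0],"gripper":0},{"travel":[0,0,0],"rotation":[0,0,0],"gripper":0},{"travel":[0,0,0],"rotation":[0,0,0],"gripper":0},{"travel":[0,0,0],"rotation":[0,0,0],"gripper":0}]'
python3 rel.py .074 0.4;python3 rel.py .060 0.4
```

```text
clock: 5.53
tool_pos: [0.6339, -0.2254, 0.3509]
tool_rot: [[-0.917, 0.075, -0.391], [0.069, 0.997, 0.029], [0.392, -0.0, -0.92]]
wrist_force: [-4.8, 0.9, -4.6]
gripper_width: 0.0152
gripper_force: 49.6
travel [ 0.0024  0.0002 -0.0002] rot [-0.   -0.02  0.02] q [-0.11  0.68  0.61  0.01 -1.9  -1.54] t 5.5333
travel [-0.0031  0.0006 -0.0131] rot [-0.   -0.02  0.02] q [-0.11  0.68  0.61  0.01 -1.9  -1.54] t 5.5333
```

```bash
python3 -m handwheel '[{"travel":[-0.0016,0.0001,-0.0043],"rotation":[0,0,0],"gripper":0},{"travel":[-0.0016,0.0001,-0.0043],"rotation":[0,0,0],"gripper":0},{"travel":[-0.0016,0.0001,-0.0043],"rotation":[0,0,0],"gripper":0},{"travel":[0,0,0],"rotation":[0,0,0],"gripper":0},{"travel":[0,0,0],"rotation":[0,0,0],"gripper":0},{"travel":[0,0,0],"rotation":[0,0,0],"gripper":0.7},{"travel":[0,0,0],"rotation":[0,0,0],"gripper":0.7},{"travel":[0,0,0],"rotation":[0,0,0],"gripper":0.7},{"travel":[0,0,0],"rotation":[0,0,0],"gripper":0.7},{"travel":[0,0,0],"rotation":[0,0,0],"gripper":0.7}]'
python3 rel.py .13 0.4
```

```text
clock: 6.37
tool_pos: [0.6304, -0.225, 0.3402]
tool_rot: [[-0.919, 0.074, -0.387], [0.069, 0.997, 0.027], [0.388, -0.002, -0.922]]
wrist_force: [0.3, -0.8, -0.7]
gripper_width: 0.0596
gripper_force: 0.0
travel [ 0.0276 -0.0018  0.062 ] rot [0.02 0.01 0.01] q [-0.11  0.67  0.57  0.01 -1.86 -1.54] t 6.3667
```

Retreat along the bat, then back toward the robot so the view is clear.

```bash
python3 -m handwheel '[{"travel":[0.007,-0.0005,0.0157],"rotation":[0,0,0],"gripper":0.7},{"travel":[0.007,-0.0005,0.0157],"rotation":[0,0,0],"gripper":0.7},{"travel":[0.007,-0.0005,0.0157],"rotation":[0,0,0],"gripper":0.7},{"travel":[0.007,-0.0005,0.0157],"rotation":[0,0,0],"gripper":0.7},{"travel":[-0.01,0,0.03],"rotation":[-0.07,-0.95,0],"gripper":0.7},{"travel":[-0.02,0,0.02],"rotation":[-0.07,-0.95,0],"gripper":0.7},{"travel":[-0.03,0,0.01],"rotation":[-0.07,-0.95,0],"gripper":0.7},{"travel":[-0.035,0,0],"rotation":[-0.07,-0.95,0],"gripper":0.7},{"travel":[-0.035,0,0],"rotation":[0,0,0],"gripper":0.7},{"travel":[-0.035,0,0],"rotation":[0,0,0],"gripper":0.7},{"travel":[-0.035,0,0],"rotation":[0,0,0],"gripper":0.7},{"travel":[-0.03,0,0],"rotation":[0,0,0],"gripper":0.7},{"travel":[0,0,0],"rotation":[0,0,0],"gripper":0.7},{"travel":[0,0,0],"rotation":[0,0,0],"gripper":0.7}]'
python3 - <<'E'
from plan import *
out=[];H=np.array([.5466,-.2186,.1400])
for n in('scene','top'):
    im,d=manip.get_image(n);im=im[...,::-1].copy()
    D=cloud(n,d);q=(np.linalg.norm(D[...,:2]-H[:2],axis=-1)<.06)&(D[...,2]>.18)&(D[...,2]<.24)
    print(n,q.sum(),D[q].mean(0),D[q].max(0),'expect',H+.06*ax(.4))
    c=proj(n,[H+.06*ax(.4)])[0].astype(int);x0,y0=c[0]-50,max(c[1]-50,0)
    out.append(cv2.resize(im[y0:y0+100,x0:x0+100],(400,400),interpolation=cv2.INTER_CUBIC))
cv2.imwrite('pics/c3.png',np.hstack(out))
E
```

```text
clock: 7.53
tool_pos: [0.4267, -0.2271, 0.4641]
tool_rot: [[-0.997, 0.075, 0.002], [0.075, 0.997, -0.002], [-0.002, -0.001, -1.0]]
wrist_force: [0.5, 1.0, 0.1]
gripper_width: 0.06
gripper_force: 0.0
scene 60 [ 0.57154889 -0.21546371  0.19898878] [ 0.58319321 -0.20646072  0.21038883] expect [ 0.56990235 -0.22031122  0.19526366]
top 42 [ 0.57502194 -0.22198593  0.20718831] [ 0.5797633  -0.21401725  0.21329743] expect [ 0.56990235 -0.22031122  0.19526366]
```

View pics/c3.png

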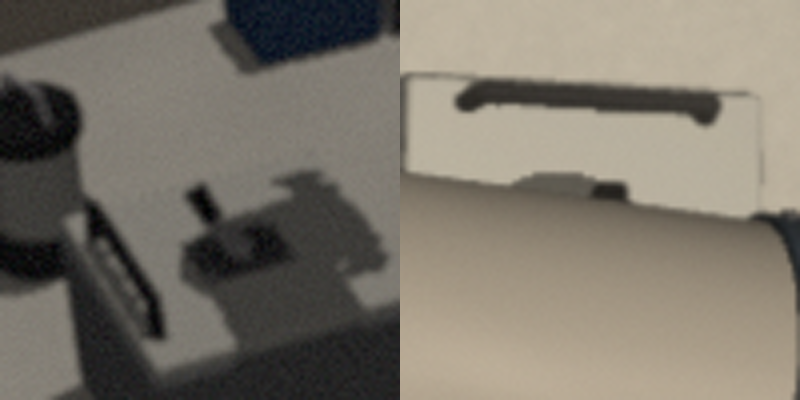

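The cap now leans to the rear (scene crop (200,195)). Its top height matches the seated start height within 2 mm (0.210/0.213 against 0.209/0.214 before), and the arm is clear.

```bash
python3 -c "
from rig import manip
print(manip.finish_job())"
```

```text
the job is handed in; nothing more can be done
None
```

I pulled the large pack's bat out, flipped it to the rear and let it drop back into its lock there, and I left the small pack alone; the job is handed in after about 7.6 s, but no verdict came back.

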